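# Unclip a hand lantern's battery cover and load the missing cell

### The arm

A 6-joint arm with a two-finger parallel gripper is mounted at the origin on a cart in front of the work surface, level with it; the furniture and walls round the work are solid. World frame = base frame: x ahead of the robot, y to its left, z up, the work surface at z = 0. Lengths are in mm, angles in rad, forces in N, time in s.
With the tool pointing down it reaches from about 275 to 825 mm from the base axis. Payload 5.2 kg.
Tool frame: the origin (TCP) lies at the very end of the fingers, on their centre line; the grasp point (between the pads) lies 19 mm behind it; z points along the fingers, y is the line along which they close (so a half turn about z gives the same grasp; the last joint's range is limited). The gripper opens to 93 mm and grips with 3 to 60 N. Pads are 15 mm wide; open, the fingers measure 128 mm over their backs; the gripper's body (75 mm by 188 mm) begins 65 mm behind the grasp point.
Start: joints at [0.945, 0.259, 1.535, -0, 1.348, -0.203], TCP at [225.653, 501.583, 218.653] pointing down, gripper open.
Joint ranges: [-3.14, 3.14], [-0.91, 2.08], [0.19, 2.58], [-1.22, 4.36], [0.22, 2.71], [-3.12, 3.12]. Speed limits (rad/s): [2.57, 2.57, 3.14, 3.14, 3.14, 3.14].

### API

Orientations are given as [roll, pitch, yaw] about the fixed x, y, z axes, in that order (R = Rz(yaw) Ry(pitch) Rx(roll)).
In Python, from bench import robot gives the robot as it stands. The module is installed in compiled form; this text tells all that it offers. Calls block until the motion is done:
- robot.move_ptp(position, orientation): joint-space move of the TCP to a pose.
- robot.move_linear(position, ori=None, speed=150, f_stop=None): straight line of the TCP; ori=None keeps the orientation; speed is the mean speed in mm/s. With f_stop (N) it stops when the force on the tool has changed by that much, and returns True; else False.
- robot.move_j(angles): joint-space move.
- robot.move_gripper(opening): opening from 0.0 (shut) to 1.0 (fully open); the grip force is fixed at half the most; returns when the fingers have stopped.
- robot.sleep(seconds).
- robot.inverse_kinematics(position, orientation): joint angles nearest the present ones, or None.
- robot.get_image(name): name is "scene" or "top" or "wrist"; returns a dict with "img" (384x512x3 uint8, blue, green, red), "fovy" (degrees; the focal length in pixels is half the picture's height over the tangent of half this angle, whatever the lens; pixels are square), "cx", "cy" (the principal point, pixels), "eye" and "orientation" of the camera in the world. Camera axes: x right, y down, z forward; pixel columns grow to the right and rows downward; lengths in mm; the calibration is good to about 2 mm. A picture is of the moment at which its call begins. There is no depth.
A pose or a line that the arm cannot do raises robot.MotionError and nothing moves.
- robot.hand_in(): hands the job in; it is judged then, once.
Readings, each from a call of its own:
- robot.current_t(): time.
- robot.current_qpos(): joint angles.
- robot.current_joint_vel(): joint speeds.
- robot.current_joint_efforts(): joint torques, N m.
- robot.current_tcp_pos(): TCP position.
- robot.current_eef_rot(): TCP orientation.
- robot.current_contact_force(): force on the tool from outside, world axes, zero at the start.
- robot.current_ft_torque(): the same for the moment, N m.
- robot.current_gripper_width(): opening from 0.0 (shut) to 1.0 (fully open).
- robot.current_finger_force(): force on a finger pad.
Only numpy, scipy, OpenCV 4.12 (cv2) and the standard library are available. Lean on these libraries where they do the work, as an engineer would, in place of code of your own. Each camera call takes 0.05 s, during which the arm holds its last target. There are 200 camera calls.

### The job

Unclip the battery cover of the hand lantern by pressing its snap tab in while you lift that side, and lay the cover top side up, flat on the bench, clear of everything. Then pick out the spare dry cell that is the same size as the one still in the lantern and lay it fully down in the empty bay, its raised end pointing to the lamp head like the other one. Leave the cover off, because the contacts will be checked next, and leave the other cells and the things lying about where they are.

Things in the scene. Friction and masses are not known exactly. Their poses are not given: they have to be found in the camera images.
- lantern: Hand lantern lying on its back, too heavy to shift: dark grey-green box 176 x 92 x 40 mm; round lamp head (88 mm in diameter, top z = 88 mm, x = 84 to 137 mm) at the +x end; low handle on the -y side (to y = -80 mm, z under 28 mm). Origin: centre of the underside; x to the lamp head, y to the snap-tab side, z up. The battery cover stands on its deck (z = 40 mm) over two bays in line along x.
- cover_seat (a point): Point on the lantern's deck, z = 40 mm, where the cover's origin lies while it is on; axes as the lantern's. Two tongue catches stand on the deck at y = -30.5 to -39.5 mm, x = 54 to 78 and -54 to -78 mm, 11 mm high, open towards +y.
- snap_catch (a point): Middle of the top of the catch that holds the tab's hook: 8.5 mm above the deck, 6 mm (y) x 34 mm (x), at lantern y = 33 to 39 mm.
- empty_bay (a point): Centre of the right cell when fully down in the empty bay (lantern x = -36.5, z = 49.5 mm); axes as the lantern's. The bay is 70 mm long, its floor 7 mm below the deck, 30 mm wide up to the deck, so the cell stands half out; at its ends an end wall (16 mm above the deck) and a partition (10 mm above the deck). The other bay, at +x, holds a cell 33 mm in diameter, 61 mm long.
- cover: Battery cover: black cap 158 (x) x 58 (y) x 38 mm, 0.1 kg. Origin: centre of the open underside. Snap tab in mid +y wall; from the -y wall, at x = 66 and -66 mm, rigid tongues (z 1.5 to 4.5 mm) reach to y = -35 mm under their catches, 3 mm free above and behind. With the tab in, raise the +y side 0.2 rad (at most 0.25) about the foot of the -y wall, draw 8 mm to +y (the cells bar over 11), lift.
- snap_tab (a joint): Angle of the springy tab in the cover's +y wall, hinged near the wall's top: 0 at rest (hook 3 mm under the snap catch), grows as it is pressed inward, stop at 0.18 rad; the hook clears the catch above 0.14. Pressing the pad to the stop takes about 6 N; it springs back. A pinch of 25 N across the cover at x = 0, pad against plain wall, fingertips 10 to 12 mm above the deck, holds it in.
- tab_pad (a point): Middle of the outer face (cover x = 0, y = 35, z = 17.5 mm) of the ribbed press pad on the snap tab, 22 mm wide (x) and 11 mm high, to be pressed towards cover -y. It stands 5 to 7 mm out of the wall, leaning, and is upright when pressed right in. Pinch width across the cover: 65 mm at rest, 61 mm pressed.
- cell_a: Loose dry cell, a plain black cylinder with a copper band, 33 mm in diameter and 61 mm long, lying on the bench. Origin: its centre; the x axis runs along the cell to the raised (+) end.
- cell_b: Loose dry cell, a plain black cylinder with a copper band, 26 mm in diameter and 50 mm long, lying on the bench. Origin: its centre; the x axis runs along the cell to the raised (+) end.
- cell_c: Loose dry cell, a plain black cylinder with a copper band, 33 mm in diameter and 91 mm long, lying on the bench. Origin: its centre; the x axis runs along the cell to the raised (+) end.
- cell_a_nub (a point): Tip of the small raised (+) end of cell_a, on its axis, 30.5 mm from its centre.
- bell: Pressed copper cow bell lying on its flat side, 88 x 82 x 53 mm; to be left alone. Origin near the centre of its underside; it reaches at most 60 mm from there.
- block: Hardwood block 46 (x) x 76 (y) x 38 mm; to be left alone. Origin: centre of its underside.
- clear_patch (a point): Middle of a clear patch of bench, about 180 (x) x 130 mm (y), between the loose cells and the standing cow bell; fit for laying down the cover with its length along world x. On the right half of the bench (y under 0.05 m) a heap of bells and tins up to 0.34 m tall stands beyond x = 0.56 m: carry things past in front of it.
- dolly: Grey forming dolly, a ball on a round foot, 62 mm in diameter and 87 mm tall, standing behind the lantern; to be left alone. Origin: centre of its underside.

How it is judged:
By the outcome, as a careful person would: the job done as asked, in the order asked, and still so for the second after the job is handed in, with the robot touching nothing.
It also fails if it takes over 54 s, if anything falls off the work surface, if the arm or the gripper's body presses on something with over 40 N, if the wrist force passes 120 N, or if a joint passes its speed limit or range.

## Working session

There is one attempt and no reset: what is moved stays moved. The work goes in short steps, each a Python script; the robot and the scene stay as the last script left them, time stands still between calls to the robot, and variables do not carry over. Pictures are saved under pics/ and viewed, at most 10 in all, crops included, and the job is handed in when it is done.

```bash
mkdir -p pics
cat > h.py <<'E'
import numpy as np, cv2
from scipy.spatial.transform import Rotation as R
from bench import robot
def snap(name, fn=None):
    d=robot.get_image(name)
    if fn: cv2.imwrite('pics/'+fn,d['img'])
    return d
def rot(d):
    o=np.array(d['orientation'],float)
    return o if o.shape==(3,3) else R.from_euler('xyz',o).as_matrix()
def px2w(d,u,v,z):
    f=192/np.tan(np.radians(d['fovy'])/2)
    r=rot(d)@np.array([(u-d['cx'])/f,(v-d['cy'])/f,1]); e=np.array(d['eye'],float)
    return e+r*(z-e[2])/r[2]
def w2px(d,p):
    f=192/np.tan(np.radians(d['fovy'])/2)
    c=rot(d).T@(np.array(p,float)-np.array(d['eye'],float))
    return np.array([d['cx']+f*c[0]/c[2],d['cy']+f*c[1]/c[2]])
E
python3 - <<'E'
from h import *
import pickle
for n in ['top','scene']:
    d=snap(n); pickle.dump(d,open(n+'.pkl','wb'))
    cv2.imwrite(f'pics/{n}0.png',cv2.resize(d['img'],(800,600),interpolation=cv2.INTER_CUBIC))
    print(n,d['fovy'],d['cx'],d['cy'],d['eye'],d['orientation'])
print(robot.current_t(), robot.current_eef_rot())
E
```

```text
top 47.29087184739589 249.70487634418737 190.14197512337304 [ 360.42394678  -84.88038593 1079.82063955] [-2.98278617 -0.02560143 -1.57374328]
scene 44.067670471644874 259.64071065296974 192.39191061848936 [ -37.62345658 -435.85033649  896.36264196] [-2.47002096 -0.01331337 -1.00391069]
0.1 [-3.13999026e+00 -3.52849284e-04  2.71876606e+00]
```

View pics/top0.png

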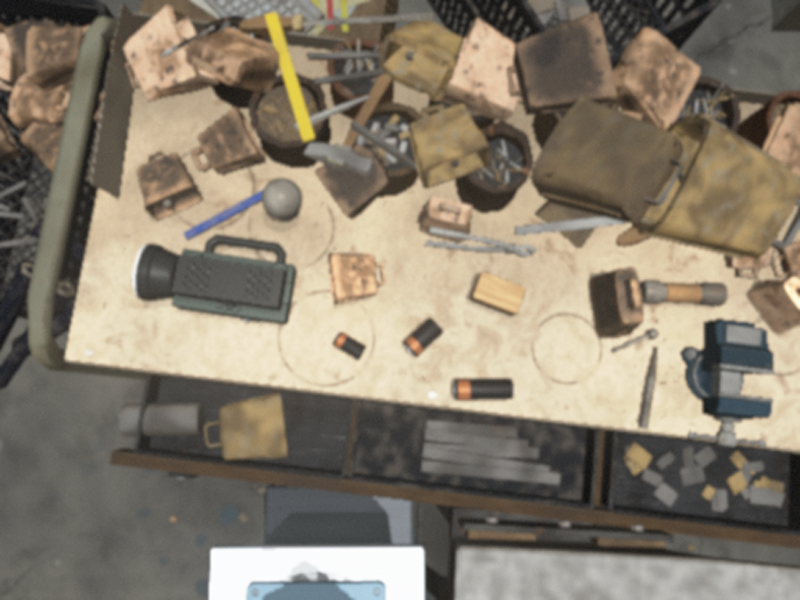

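View pics/scene0.png

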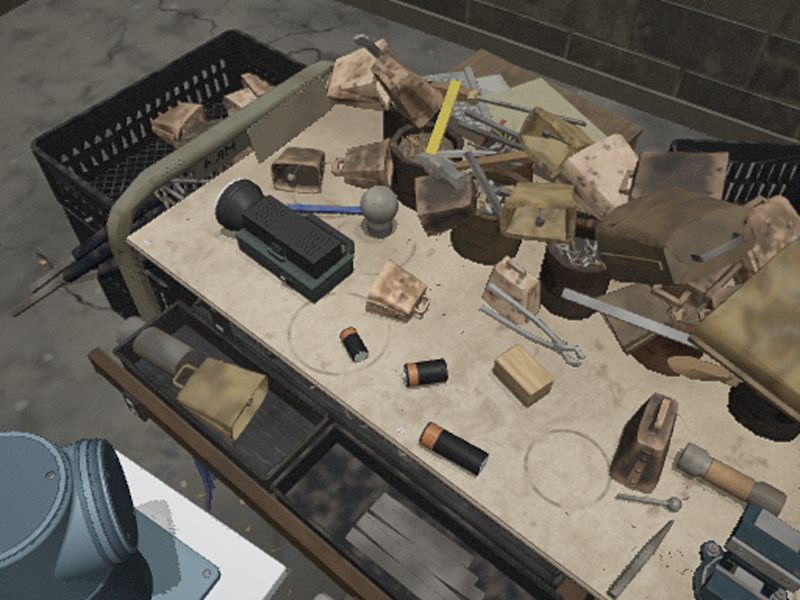

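Run:
```python
import pickle,cv2,numpy as np
t=pickle.load(open('top.pkl','rb'))['img'];s=pickle.load(open('scene.pkl','rb'))['img']
a=cv2.resize(t[145:220,80:200],None,fx=5,fy=5,interpolation=cv2.INTER_CUBIC)   # 600x375
b=cv2.resize(t[185:260,200:350],None,fx=4,fy=4,interpolation=cv2.INTER_CUBIC)  # 600x300
cv2.imwrite('pics/c1.png',a)
c=cv2.resize(s[110:200,130:240],None,fx=5,fy=5,interpolation=cv2.INTER_CUBIC)
cv2.imwrite('pics/c2.png',c); cv2.imwrite('pics/c3.png',b)
```

```text
(no output)
```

View pics/c1.png

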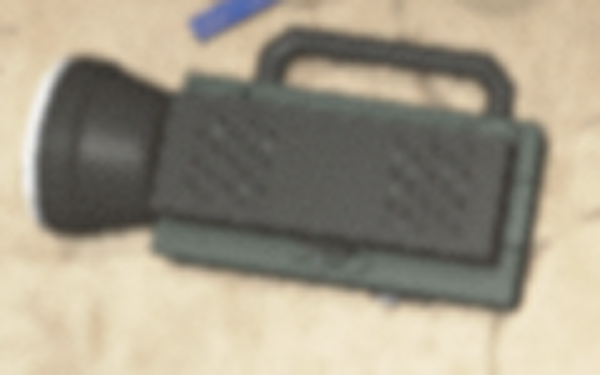

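View pics/c3.png

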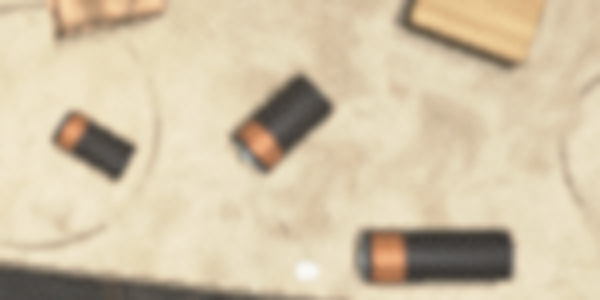

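Run:
```python
from h import *
import pickle
from scipy.optimize import least_squares
t=pickle.load(open('top.pkl','rb'))
A=lambda x,y:(80+(x-2)/5,145+(y-2)/5); B=lambda x,y:(200+(x-1.5)/4,185+(y-1.5)/4)
P=[((155,215),(79,29,78)),((497,260),(-79,29,78)),((515,140),(-79,-29,78)),((185,95),(79,-29,78)),
   ((155,250),(88,46,40)),((518,305),(-88,46,40)),((543,125),(-88,-46,40)),((190,75),(88,-46,40))]
def f(q):
    M=R.from_euler('z',q[2]).as_matrix();r=[]
    for p,l in P: r+=list(w2px(t,M@np.array(l)+[q[0],q[1],0])-A(*p))
    return r
s=least_squares(f,[500,200,1.6]);print('lantern',s.x,np.round(s.fun,1))
for n,p,z in [('a nub end',(249,155),16.5),('a back',(316,91),16.5),('a ctr',(282,123),16.5),('c ctr',(434,256),16.5),('block corner R',(520,66),38),('block corner',(412,22),38)]:
    print(n,px2w(t,*B(*p),z)[:2])
for n,p,z in [('bell stand left-bottom',(597,335),0),('bell left top',(590,275),60),('patch?',(562,345),0),('cell c r',(513,388),16),('handle end',(643,290),20),('pin',(612,350),0),('edge',(560,420),0),('blk right',(524,290),38)]:
    print(n,px2w(t,p[0]/1.5625,p[1]/1.5625,z)[:2])
for n in ['wrist']:
    d=snap(n); print(d['fovy'],d['eye'],d['orientation'])
x,y,w=s.x
M=R.from_euler('z',w).as_matrix()
for l in [(0,0,60),(-36.5,0,60)]: print(M@l+[x,y,0])
```

```text
lantern [545.03077024 126.27801366   1.43011746] [ 0.1 -0.4 -0.2  0.2  0.3 -0.3 -1.2 -0.8 -0.4  1.7  0.3  1.   1.5 -0.5
 -0.2 -0.7]
a nub end [ 448.9859446  -141.93804834]
a back [ 488.10019061 -183.22647749]
a ctr [ 468.47687625 -162.20719189]
c ctr [ 387.92378667 -253.22089004]
block corner R [ 500.68411684 -304.52645957]
block corner [ 527.44102722 -239.86276096]
bell stand left-bottom [ 472.49562393 -442.85480709]
bell left top [ 558.25910264 -416.88413199]
patch? [ 456.55992322 -385.96843871]
cell c r [ 388.55629566 -302.3210143 ]
handle end [ 541.98673703 -513.37472632]
pin [ 448.54380186 -465.67986626]
edge [ 339.25730423 -377.79402045]
blk right [ 538.63743382 -319.70437879]
58.466045964446884 [155.7775091  533.25034763 385.11869931] [2.85892433e+00 1.37588718e-03 1.14825898e+00]
[545.03077024 126.27801366  60.        ]
[539.91291159  90.1385958   60.        ]
```

Run:
```python
from h import *
L=np.array([545,126.3]);w=1.43
for k in (0,-np.pi):
    for n,p,y in [('cov',(545,126,51),w),('place',(440,-365,11),0),('place2',(440,-365,150),0),('pick',(468.5,-162.5,10.5),2.33),('bay',(540,90,43.5),w)]:
        q=robot.inverse_kinematics(list(p),[np.pi,0,y+k]); print(k,n,None if q is None else np.round(q,2))
w0=w
robot.move_ptp([545,126,190],[np.pi,0,w0])
d=snap('wrist','w1.png');print(d['eye'],d['orientation'],robot.current_t())
def lw(l): return R.from_euler('z',w).as_matrix()@np.array(l,float)+[L[0],L[1],0]
im=cv2.resize(d['img'],None,fx=1.5,fy=1.5)
import pickle;pickle.dump(d,open('w1.pkl','wb'))
for l in [(79,29,78),(79,-29,78),(-79,29,78),(-79,-29,78),(0,35,57.5),(-88,46,40),(88,46,40),(-88,-46,40),(17,36,48.5),(-17,36,48.5)]:
    u=w2px(d,lw(l)); print(l,u); cv2.circle(im,tuple(int(a*1.5) for a in u),3,(0,0,255),1)
cv2.imwrite('pics/w1o.png',im)
```

```text
0 cov [ 0.03  0.44  1.72 -0.    0.98  0.17]
0 place [-0.89  0.51  1.72 -0.    0.91  0.68]
0 place2 [-0.89  0.35  1.58 -0.    1.21  0.68]
0 pick [-0.56  0.41  1.91  0.    0.82 -1.32]
0 bay [-0.04  0.43  1.76 -0.    0.95  0.1 ]
-3.141592653589793 cov [ 0.03  0.44  1.72 -0.    0.98 -2.97]
-3.141592653589793 place [-0.89  0.51  1.72  0.    0.91 -2.46]
-3.141592653589793 place2 [-0.89  0.35  1.58  0.    1.21 -2.46]
-3.141592653589793 pick [-0.56  0.41  1.91 -0.    0.82  1.82]
-3.141592653589793 bay [-0.04  0.43  1.76 -0.    0.95 -3.04]
[556.68682079 203.91662138 357.32839299] [ 2.85896966e+00  2.59376911e-04 -1.38931527e-01] 2.0
(79, 29, 78) [220.46372283  94.88585692]
(79, -29, 78) [294.68333178  95.0300195 ]
(-79, 29, 78) [225.48764911 275.81658733]
(-79, -29, 78) [289.23115331 275.93129328]
(0, 35, 57.5) [218.76357141 186.07136348]
(-88, 46, 40) [212.52143133 264.93113376]
(88, 46, 40) [205.44784116  84.28934733]
(-88, -46, 40) [302.40204719 265.09364429]
(17, 36, 48.5) [218.19953971 165.58524159]
(-17, 36, 48.5) [219.31014269 201.11590456]
```

View pics/w1o.png

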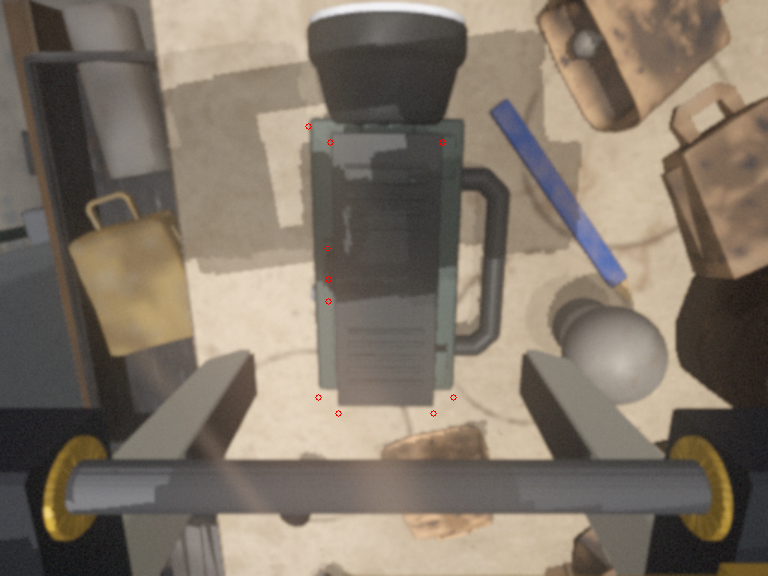

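```bash
cat >> h.py <<'E'
L=np.array([545.5,130,0]);w=1.43
ML=R.from_euler('z',w)
def lw(l): return (ML.apply(np.array(l,float))+L)
def tilt(th): # tool orientation: down, rotated by th about lantern x
    return list((ML*R.from_euler('x',th+np.pi)).as_euler('xyz'))
def st(*a): print(*a,'t',round(robot.current_t(),2),'w',round(robot.current_gripper_width()*93,1),'ff',np.round(robot.current_finger_force(),1),'F',np.round(robot.current_contact_force(),1),'tcp',np.round(robot.current_tcp_pos(),1))
E
python3 - <<'E'
from h import *
robot.move_linear(list(lw((0,1.5,100))),tilt(0),speed=150)
print(robot.move_linear(list(lw((0,1.5,51))),speed=70,f_stop=8)); st()
robot.move_gripper(0.5); st()
d=snap('wrist','w2.png')
E
```

```text
False
t 3.6 w 92.7 ff 0.0 F [-0.4 -0.  -0.8] tcp [544.3 130.2  51.1]
t 4.22 w 60.7 ff 30.0 F [ 0.8 -0.7 -1. ] tcp [544.1 130.2  50.9]
```

Run:
```python
from h import *
import sys
p0=ML.inv().apply(np.array(robot.current_tcp_pos())-L); piv=np.array([0,-29,40.])
def at(th,dy=0,dz=0): return list(lw(piv+R.from_euler('x',th).apply(p0-piv)+[0,dy,dz]))
for th in (0.05,0.1,0.15,0.2):
    if robot.move_linear(at(th),tilt(th),speed=25,f_stop=20): st('STOP'); sys.exit()
    st(th)
for dy in (4,8):
    if robot.move_linear(at(.2,dy),None,speed=25,f_stop=15): st('STOP'); sys.exit()
    st(dy)
snap('wrist','w3.png')
if robot.move_linear(at(.2,8,20),None,speed=50,f_stop=15): st('STOP'); sys.exit()
st('up')
```

```text
0.05 t 4.52 w 60.0 ff 30.0 F [-3.8  0.8  4. ] tcp [544.3 130.2  52.3]
0.1 t 4.77 w 60.6 ff 30.0 F [-3.8  2.   4.5] tcp [544.5 130.3  53.8]
0.15 t 5.02 w 60.5 ff 30.0 F [-6.6  2.1  5.8] tcp [544.7 130.4  55.2]
0.2 t 5.27 w 60.4 ff 30.0 F [-7.6  2.6  6. ] tcp [545.  130.5  56.7]
4 t 5.58 w 60.6 ff 30.0 F [-0.1 -0.6 -1.2] tcp [543.5 130.1  56.7]
8 t 5.88 w 60.2 ff 30.0 F [-0.3  0.4 -1.5] tcp [538.9 130.8  56.7]
up t 6.48 w 60.5 ff 30.0 F [-0.  -0.1 -0.9] tcp [539.2 130.9  77.1]
```

View pics/w3.png

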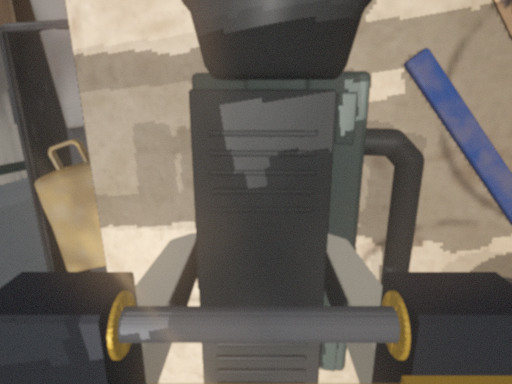

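Run:
```python
from h import *
p=robot.current_tcp_pos()
robot.move_linear([p[0],p[1],190],speed=200)
robot.move_linear([400,100,200],[np.pi,0,1.2],speed=200)
robot.move_linear([400,-330,200],[np.pi,0,0.2],speed=250); st()
robot.move_linear([433,-360,150],[np.pi,0,0],speed=200); st()
d=snap('wrist','w4.png')
im=d['img'].copy()
for c in [(79,-29),(79,29),(-79,29),(-79,-29),(0,0)]:
    u=w2px(d,[433+c[0],-360+c[1],0]);print(c,u);cv2.circle(im,tuple(int(a) for a in u),3,(0,0,255),1)
cv2.imwrite('pics/w4.png',im)
```

```text
t 9.93 w 60.6 ff 30.0 F [ 0.   0.5 -1. ] tcp [ 400.1 -328.9  200.1]
t 10.42 w 60.6 ff 30.0 F [ 0.4 -0.8 -0.6] tcp [ 432.8 -359.   149.9]
(79, -29) [292.65863584  95.07858112]
(79, 29) [227.26860068  94.86519717]
(-79, 29) [230.7349335  256.85126901]
(-79, -29) [287.80740705 257.0543363 ]
(0, 0) [259.59218115 181.46310031]
```

View pics/w4.png

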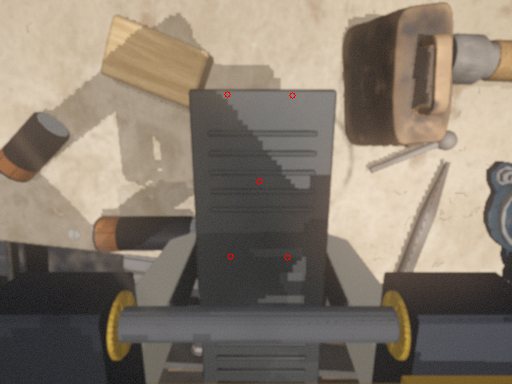

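Run:
```python
from h import *
import pickle
s=pickle.load(open('scene.pkl','rb')); t=pickle.load(open('top.pkl','rb'))
d=snap('wrist')
def ray(d,u,v):
    p=px2w(d,u,v,0);e=np.array(d['eye'],float);return e,(p-e)/np.linalg.norm(p-e)
def tri(a,b):
    (e1,r1),(e2,r2)=a,b
    k=np.linalg.lstsq(np.c_[r1,-r2],e2-e1,rcond=None)[0]
    return e1+k[0]*r1,e2+k[1]*r2
for w_,s_ in [((425,110),(648,437)),((432,38),(662,398))]:
    print(tri(ray(d,*w_),ray(s,s_[0]/1.5625,s_[1]/1.5625)))
for z in (0,40,80): print(z,px2w(d,360,143,z),px2w(d,347,130,z),px2w(d,395,143,z))
# bench edge near patch, from top image row profile
g=cv2.cvtColor(t['img'],cv2.COLOR_BGR2GRAY)
for y in (-310,-340,-370,-400):
    xs=np.arange(300,380,4);print(y,[int(g[tuple(np.round(w2px(t,[x,y,0])[::-1]).astype(int))]) for x in xs])
```

```text
(array([ 502.8726192 , -470.06666896,   82.65399702]), array([ 498.03193684, -462.41087516,   79.23192566]))
(array([ 543.5622851 , -457.89562527,  105.21190997]), array([ 542.54733687, -456.54255222,  104.43300063]))
0 [ 469.90750332 -453.09379136    0.        ] [ 481.724674   -440.19389365    0.        ] [ 469.99940271 -485.42655035    0.        ]
40 [ 475.19978416 -441.2757176    40.        ] [ 485.52991746 -429.9991044    40.        ] [ 475.2801192  -469.53981897   40.        ]
80 [ 480.492065   -429.45764383   80.        ] [ 489.33516091 -419.80431516   80.        ] [ 480.5608357 -453.6530876   80.       ]
-310 [113, 111, 104, 80, 74, 72, 77, 73, 72, 73, 68, 120, 202, 220, 222, 220, 222, 222, 221, 219]
-340 [75, 76, 78, 80, 79, 74, 73, 75, 72, 67, 95, 188, 224, 224, 216, 215, 215, 216, 219, 219]
-370 [70, 69, 61, 60, 61, 61, 61, 70, 77, 119, 162, 223, 223, 223, 223, 218, 217, 217, 221, 222]
-400 [66, 69, 65, 60, 56, 58, 54, 59, 95, 175, 223, 223, 223, 222, 222, 220, 219, 216, 221, 221]
```

Run:
```python
from h import *
robot.move_linear([437,-354,60],[np.pi,0,0],speed=120)
robot.move_linear([437,-354,18],speed=60)
print(robot.move_linear([437,-354,9],speed=15,f_stop=4)); st()
robot.move_gripper(0.78); st()
robot.move_linear([437,-354,60],speed=80)
robot.move_linear([437,-354,150],speed=200)
robot.move_gripper(1.0)
robot.move_ptp([458.5,-162.5,150],[np.pi,0,2.33]); st()
d=snap('wrist')
import pickle;pickle.dump(d,open('w5.pkl','wb'))
im=d['img'].copy()
for k in (-30.5,0,30.5):
    u=w2px(d,[468.5+k*np.cos(2.33),-162.3+k*np.sin(2.33),16.5]);print(u);cv2.circle(im,tuple(int(a) for a in u),3,(0,0,255),1)
cv2.imwrite('pics/w5.png',cv2.resize(im,None,fx=1.5,fy=1.5))
t=robot.get_image('top');cv2.imwrite('pics/t5.png',t['img'])
```

```text
True
t 12.78 w 60.5 ff 30.0 F [-0.4 -0.1  3.8] tcp [ 437.1 -354.    10.7]
t 13.24 w 72.6 ff 0.0 F [ 0.2 -0.1 -0.2] tcp [ 436.5 -353.4    9.8]
t 16.95 w 93.2 ff 0.0 F [ 0.2  0.  -0. ] tcp [ 458.6 -162.8  150.1]
[265.46981585 222.40781798]
[265.64076572 190.95512903]
[265.82131632 157.73602292]
```

View pics/w5.png

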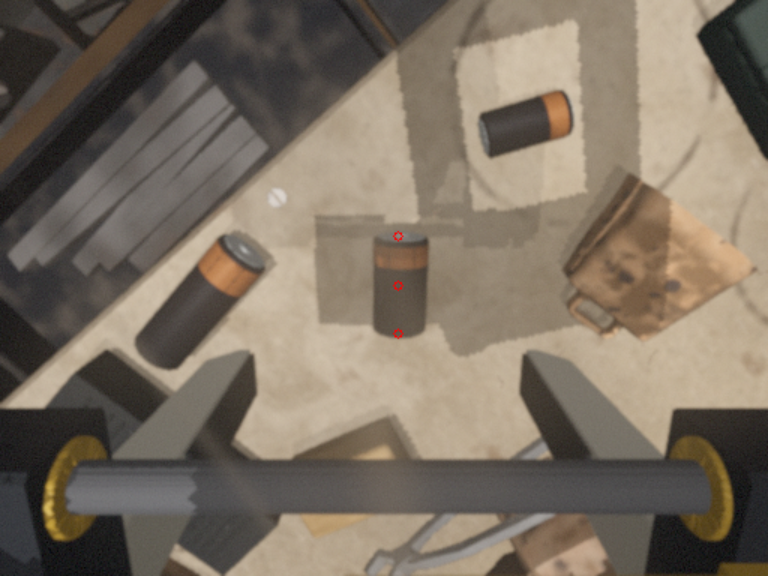

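Run:
```python
from h import *
o=[np.pi,0,2.33]
robot.move_linear([469.5,-161.5,150],o,speed=150)
robot.move_linear([469.5,-161.5,40],speed=150)
print(robot.move_linear([469.5,-161.5,10.5],speed=60,f_stop=8)); st()
robot.move_gripper(0.2); st()
robot.move_linear([469.5,-161.5,150],speed=150)
robot.move_linear([450,-60,180],[np.pi,0,1.9],speed=200)
p=lw((-36.5,0,150))
robot.move_linear(list(p),tilt(0),speed=200); st()
d=snap('wrist')
im=d['img'].copy()
for l in [(-88,46,40),(88,46,40),(-88,-46,40),(88,-46,40),(17,36,48.5),(-17,36,48.5),(54,-30.5,51),(78,-30.5,51),(-54,-30.5,51)]:
    u=w2px(d,lw(l)); print(l,u.round(1)); cv2.circle(im,tuple(int(a) for a in u),3,(0,0,255),1)
cv2.imwrite('pics/w6.png',cv2.resize(im,None,fx=1.5,fy=1.5))
```

```text
False
t 18.82 w 92.8 ff 0.0 F [ 0.5  0.2 -0.1] tcp [ 469.4 -161.4   10.2]
t 19.8 w 32.2 ff 30.0 F [-0.3 -0.  -0.1] tcp [ 469.5 -161.5   10.5]
t 22.63 w 32.2 ff 30.0 F [-0.9 -0.9 -1.2] tcp [540.2  92.9 149.6]
(-88, 46, 40) [204.9 247.5]
(88, 46, 40) [194.6  28.1]
(-88, -46, 40) [309.5 247.6]
(88, -46, 40) [319.6  28.1]
(17, 36, 48.5) [210.3 127.1]
(-17, 36, 48.5) [212.  170.4]
(54, -30.5, 51) [298.7  76.2]
(78, -30.5, 51) [299.8  40.6]
(-54, -30.5, 51) [294.3 215.3]
```

View pics/w6.png

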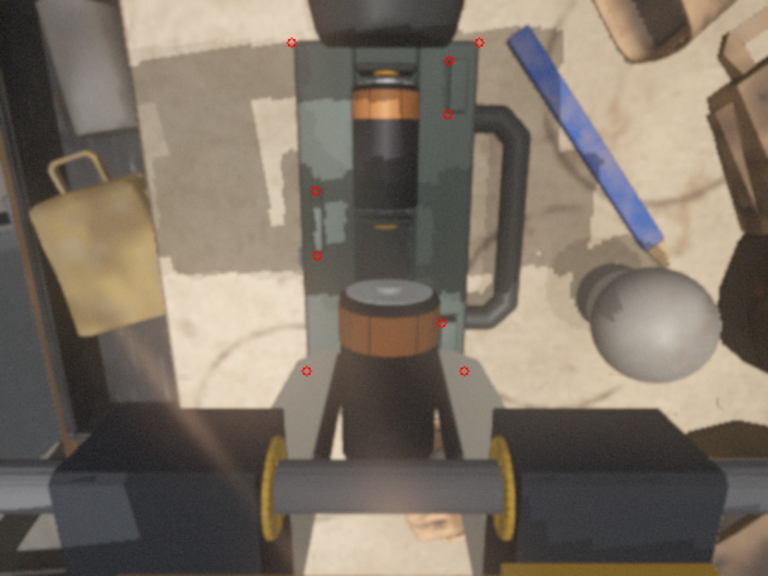

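Run:
```python
from h import *
d=snap('wrist')
tp=np.array(robot.current_tcp_pos())
print('nub face pred',1.5*w2px(d,tp+ML.apply([28.5,0,6])), 'per mm',1.5*(w2px(d,tp+ML.apply([29.5,0,6]))-w2px(d,tp+ML.apply([28.5,0,6]))))
robot.move_linear(list(lw((-36.5,0,80))),tilt(0),speed=120)
print(robot.move_linear(list(lw((-36.5,0,43.2))),speed=30,f_stop=6)); st()
```

```text
nub face pred [383.98355394 300.44860119] per mm [-0.00621244 -2.92705223]
True
t 24.65 w 32.5 ff 30.0 F [-0.1  0.8  5.7] tcp [540.2  93.9  43.4]
```

Run:
```python
from h import *
robot.move_gripper(0.5); st()
robot.move_linear(list(lw((-36.5,0,90))),speed=80)
robot.move_linear(list(lw((-80,20,190))),speed=200)
robot.sleep(0.3)
d=snap('wrist'); t=snap('top'); st()
a=cv2.resize(d['img'][0:260,100:400],(600,520))
b=cv2.resize(t['img'][180:270,320:400],(180,203)); 
b=cv2.resize(t['img'][160:280,280:400],(200,200))
c=np.zeros((520,800,3),np.uint8);c[:,:600]=a;c[:200,600:]=b
s=snap('scene');c[220:420,600:]=cv2.resize(s['img'][190:330,240:440],(200,200))
cv2.imwrite('pics/w7.png',c)
```

```text
t 25.14 w 46.5 ff 0.0 F [-0.5  0.4  0.5] tcp [538.8  93.9  42.1]
t 27.0 w 46.5 ff 0.0 F [ 0.6 -0.3  0.2] tcp [514.3  53.8 189.4]
```

View pics/w7.png

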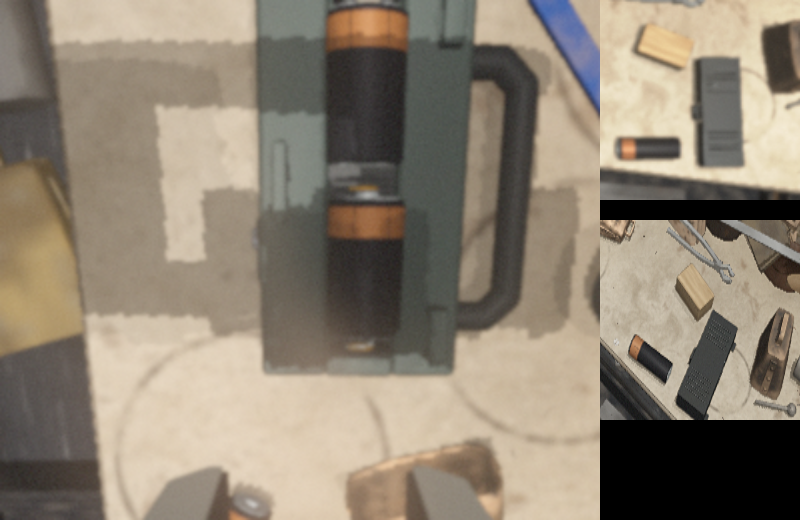

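The picture shows cell_a flat in the bay, about (365,265), in line with the other cell and its band and raised end towards the lamp head. The cover lies flat and clear on the bench, at (720,112) in the top inset.

```bash
python3 -c "
from h import *
print(robot.hand_in())"
```

```text
the job is handed in; nothing more can be done
None
```

The job is handed in at about 27 s of the 54 s allowed: the cover lies top side up on the clear patch, touching nothing, and cell_a is fully down in the empty bay with its raised end to the lamp head; the judging result was not shown.

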